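# Switch the charger off and point out the open battery cell

## Robot

A 6-joint arm with a two-finger parallel gripper is mounted at the origin on the work surface. World frame = base frame: x ahead of the robot, y to its left, z up, the work surface at z = 0. Lengths are in m, angles in rad, forces in N, time in s.
With the tool pointing down it reaches from about 0.275 to 0.725 m from the base axis. Payload 15.9 kg.
Tool frame: the origin (TCP) lies between the finger pads, 19 mm behind the fingertips; this is the grasp point; z points along the fingers, y is the line along which they close (so a half turn about z gives the same grasp; the last joint's range is limited). The gripper opens to 85 mm and grips with 20 to 120 N. Pads are 22 mm wide; open, the fingers measure 114 mm over their backs; the gripper's body (76 mm by 85 mm) begins 54 mm behind the grasp point. The pads swing forward as they close: fully open they stand 13 mm farther back than shut.
Start: joints at [1.292, 0.213, -0.034, 1.323, 0, 1.571], TCP at [0.138, 0.481, 0.25] pointing down, gripper open.
Joint ranges: [-2.98, 2.98], [-0.74, 1.72], [-1.14, 1.35], [-2.1, 2.04], [-1.57, 1.44], [-3.14, 3.14]. Speed limits (rad/s): [1.89, 1.89, 2.39, 2.57, 3.14, 3.14].

## Interface

Orientations are given as a unit quaternion [w, x, y, z].
In Python, from workcell import robot gives the robot as it stands.
- The arm moves only by the tool step_arm, never from a script. Its arguments are lists of equal length, an entry for each row: "slide": the shift along the tool's x, y, z in mm, a list of three; "turn": the turn, a rotation vector about the tool's x, y, z in degrees, a list of three; "hand": the opening, from 0 (shut) to 1 (fully open). In form: {"slide": [[dx, dy, dz], ...], "turn": [[rx, ry, rz], ...], "hand": [hand, ...]}. A call has 1 to 20 rows; each row is the pose to reach, as a shift and turn from the pose commanded when the call began, along the tool's axes at that moment; what a row does not reach only later rows make up. A row lasts 1/10 s, in which the tool goes at most 50 mm and 8.59 degrees, less where a joint would pass 70% of its speed; a pose out of reach is approached as far as the arm can. A call with a gripper value outside its range is refused whole. The fingers move at their own pace and stop on an object; "squeeze" is the grip in N (left out, the last holds). Time passes only in rows, so rows that repeat a pose let the fingers close. It gives the time, the measured TCP pose, the force, the opening and the grip force at its end, in the units of the state.
- robot.sense(): the state, without advancing time (a new reading comes with each control period).
- robot.snapshot(name): name is "scene" or "top"; returns a dict with "pixels" (384x512x3 uint8, red, green, blue), "intrinsics" (3x3 intrinsics, pixels), "k1" (the pictures are not rectified: a ray, as slopes to the right and down, at radius r is drawn at 1 + k1 r^2 times it, then the intrinsics apply), "R" (3x3) and "t" (3): a world point X has camera coordinates R X + t. Camera axes: x right, y down, z forward; pixel columns grow to the right and rows downward; lengths in m; the calibration is good to about 2 mm. A picture is of the moment at which its call begins. There is no depth.
- robot.close_job(): hands the job in; it is judged then, once.
The state is a dict: "time": time; "joint_positions": joint angles; "qd": joint speeds; "tau": joint torques, N m; "ee_pos": TCP position; "eef_rot": TCP orientation; "contact_force": force on the tool from outside, world axes, zero at the start; "ft_torque": the same for the moment, N m; "width": finger opening in m; "gripper_force": force on a finger pad.
Only numpy, scipy, OpenCV 4.12 (cv2) and the standard library are available. Lean on these libraries where they do the work, as an engineer would, in place of code of your own. Each camera call takes 0.05 s, during which the arm holds its last target. There are 200 camera calls.

## Task

Switch the battery charger off: with the fingertips, gently push the taller of the two toggle levers all the way over, away from the robot, and leave the shorter one alone. Then show the mechanic which cell of the battery in the cradle has lost its vent cap: point straight down at that open filler with the fingertips just above it (about three centimetres), without touching the battery or its caps, stay there for a second or two, and finish still pointing at it. Pick nothing up, and leave everything else on the bench where it is.

Things in the scene. Friction and masses are not known exactly. Their poses are not given: they have to be found in the camera images.
- filler: the open filler of the one cell of the battery that has no cap: a low round collar 28 mm across and 6 mm high, open in the middle (20 mm hole, black inside). Origin: centre of the collar's foot, level with the battery's lid, about 185 mm above the bench; z up.
- battery: car battery in its steel cradle (215 x 310 mm in x, y), fixed. Origin: centre of the underside. Grey lid 176 x 244 mm, 185 mm above the bench. Six cells in a row along y, 38 mm apart, the row 10 mm to the -x side of centre: five capped, one open. Lead posts at x +58, y +/-95 mm reach 204 mm high; clamp bar along y at x -78 mm reaches 191 mm, its wing nuts (y +/-142 mm) 204 mm.
- tall_lever (a joint): the charger's switch: the taller of the two toggle levers, a steel stem with a black ball 26 mm across. Rad: 0 leans 0.5 rad from upright to its -x (on); 1.0 leans 0.5 rad to its +x (off), at its stop. Pivot axis: along y of tall_lever_base, level, 22 mm above the bench over the base's centre; ball centre 85 mm from it. Stays where left; needs 1 to 2 N at the ball.
- tall_lever_base: grey block under the tall lever, fixed to the bench, 70 mm in x, 50 mm in y, 25 mm high (35 mm with the steel pivot barrel across it). Origin: centre of its underside; its +x points away from the robot, within about 15 degrees.
- tall_lever_tip (a point): centre of the ball (26 mm across) of the tall lever
- short_lever (a joint): another switch, not part of the job: the shorter toggle lever, with the same ball. Rad: 0 leans 0.5 rad from upright to its -x (on); 1.0 leans 0.5 rad to its +x (off), at its stop. Pivot axis: along y of short_lever_base, level, 22 mm above the bench over the base's centre; ball centre 45 mm from it. Stays where left; needs 1 to 2 N at the ball.
- short_lever_base: block under the short lever, the same as that of the tall one; the two bases may stand either way round
- cap1: vent cap 1, fixed on its cell: 28 mm across, 16 mm high with a small ridge on top; origin centre of its underside, at lid level
- cap2: vent cap 2, fixed on its cell: 28 mm across, 16 mm high with a small ridge on top; origin centre of its underside, at lid level
- cap3: vent cap 3, fixed on its cell: 28 mm across, 16 mm high with a small ridge on top; origin centre of its underside, at lid level
- cap4: vent cap 4, fixed on its cell: 28 mm across, 16 mm high with a small ridge on top; origin centre of its underside, at lid level
- cap5: vent cap 5, fixed on its cell: 28 mm across, 16 mm high with a small ridge on top; origin centre of its underside, at lid level
- spare_cap: a loose vent cap lying on the bench, same as those on the battery: 28 mm across, 16 mm high; origin centre of underside
- wrench: loose flat steel spanner, about 180 mm long, 8 mm thick; origin mid-length on the bench
- screwdriver: loose screwdriver with a red handle, about 200 mm long, 26 mm thick; origin mid-length on the bench
- water_bottle: bottle of distilled water, 68 mm across, 160 mm tall; origin centre of underside
- grease_tin: closed tin, 72 mm across, 70 mm high; origin centre of underside
- socket: steel drive socket standing upright, 26 mm across, 38 mm high; origin centre of underside
- short_lever_tip (a point): centre of the ball of the short lever
Things that resemble listed ones, but are neither listed nor needed, are in the scene too. Leave any yellow look-alike of the tall_lever_base alone.

How it is judged:
By the outcome, as a careful person would: the job done as asked, in the order asked, and still so for the second after the job is handed in, with the robot touching nothing.
It also fails if it takes over 48 s, if anything falls off the work surface, if the arm or the gripper's body presses on something with over 40 N, if the wrist force passes 120 N, or if a joint passes its speed limit or range.

## Working session

There is one attempt and no reset: what is moved stays moved. The work goes in short steps, Python scripts to look and compute and a tool call to move; the robot and the scene stay as the last step left them, time stands still between calls to the robot, and variables do not carry over. Pictures are saved under pics/ and viewed, at most 10 in all, crops included, and the job is handed in when it is done.

Besides the shell and the picture viewer there is one more tool, called after "Call:" by a JSON object that holds its "name" and its "arguments", one argument or row to a line. step_arm: Moves the arm, as the interface text tells. Its arguments: {"type":"object","properties":{"slide":{"type":"array","items":{"type":"array","items":{"type":"number"}}},"turn":{"type":"array","items":{"type":"array","items":{"type":"number"}}},"hand":{"type":"array","items":{"type":"number"}},"squeeze":{"type":"number"}},"required":["slide","turn","hand"]}

```bash
mkdir -p pics; cat > h.py <<'E'
import numpy as np, cv2, pickle
from workcell import robot
def snap(n):
    s=robot.snapshot(n); pickle.dump(s,open(n+'.pkl','wb')); return s
def load(n): return pickle.load(open(n+'.pkl','rb'))
def ray(s,u,v):
    K=np.array(s['intrinsics']); d=np.array([(u-K[0,2])/K[0,0],(v-K[1,2])/K[1,1]]); p=d.copy()
    for _ in range(30): p=d/(1+s['k1']*(p@p))
    R=np.array(s['R']); return -R.T@np.array(s['t']), R.T@np.array([p[0],p[1],1])
def at(s,u,v,z):
    c,d=ray(s,u,v); return c+d*(z-c[2])/d[2]
def proj(s,X):
    K=np.array(s['intrinsics']); c=np.array(s['R'])@X+np.array(s['t']); p=c[:2]/c[2]; p=p*(1+s['k1']*(p@p))
    return K[:2,:2]@p+K[:2,2]
def tri(s1,a,s2,b):
    c1,d1=ray(s1,*a); c2,d2=ray(s2,*b)
    t=np.linalg.lstsq(np.c_[d1,-d2],c2-c1,rcond=None)[0]
    p,q=c1+d1*t[0],c2+d2*t[1]; return (p+q)/2,np.linalg.norm(p-q)
def save(img,n,k=1):
    cv2.imwrite('pics/'+n,cv2.resize(img[:,:,::-1],None,fx=k,fy=k,interpolation=cv2.INTER_CUBIC))
E
python3 - <<'E'
from h import *
for n in('scene','top'):
    s=snap(n); save(s['pixels'],n+'0.png',1.5); R=np.array(s['R']); print(n,-R.T@np.array(s['t']))
E
```

```text
scene [ 1.38446293 -0.02321669  0.73245573]
top [0.25157595 0.00514611 1.33754279]
```

View pics/scene0.png

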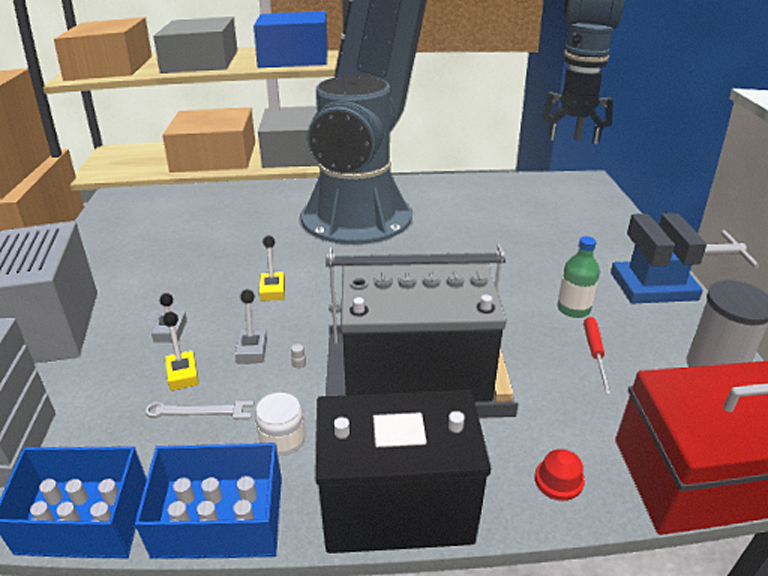

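View pics/top0.png

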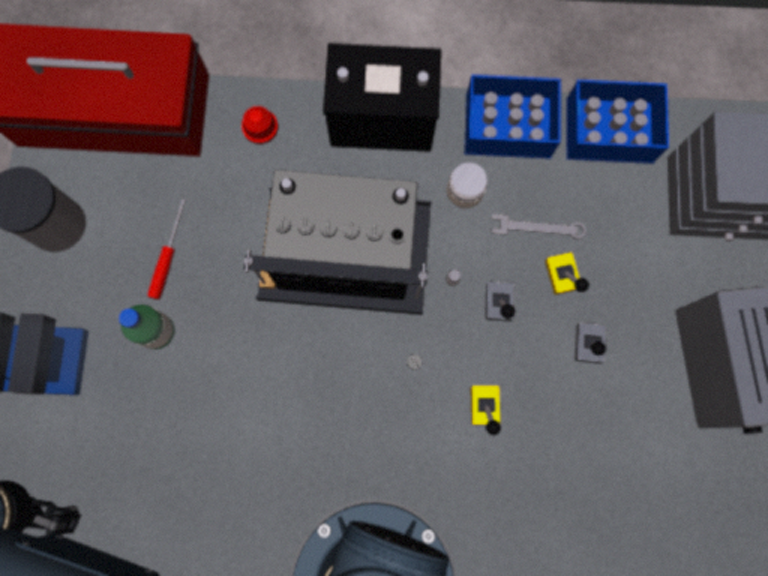

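The scene view shows four levers. The yellow-based ones, with balls at scene (269,242) and (171,319), are look-alikes. The grey-based ones have balls at scene (248,297) = top (508,311) and scene (167,300) = top (598,348). The first grey one looks taller. The open filler is dark, at scene (359,282) = top (397,234). I'll triangulate these and confirm in one enlarged crop.

```bash
python3 - <<'E'
from h import *
S,T=load('scene'),load('top')
f=lambda a,b:tri(S,np.array(a)/1.5,T,np.array(b)/1.5)
for n,a,b in [('A ball',(248,297),(508,311)),('B ball',(167,300),(598,348)),('filler',(359,282),(397,234)),('cap far',(479,279),(284,226)),('post',(359,303),(401,195))]: print(n,*f(a,b))
for n,b in [('A base',(500,300)),('B base',(591,342))]: print(n,at(T,*(np.array(b)/1.5),.025))
a=S['pixels'][180:270,90:210]; b=T['pixels'][170:260,310:430]; c=S['pixels'][160:250,215:335]; d=T['pixels'][110:200,165:285]
save(np.vstack([np.hstack([a,b]),np.hstack([c,d])]),'crop.png',3.2)
E
```

```text
A ball [ 0.47736736 -0.20823883  0.09866435] 0.003437610415860141
B ball [ 0.4257707  -0.37430757  0.06336724] 0.002390363418701983
filler [ 0.58009109 -0.00891612  0.19022537] 0.0014399096424389853
cap far [0.58466249 0.17986409 0.18939411] 0.0049820780556307795
post [ 0.64554207 -0.01171785  0.19685932] 0.0026765055793183785
A base [ 0.51083657 -0.20773624  0.025     ]
B base [ 0.44154869 -0.37445222  0.025     ]
```

View pics/crop.png

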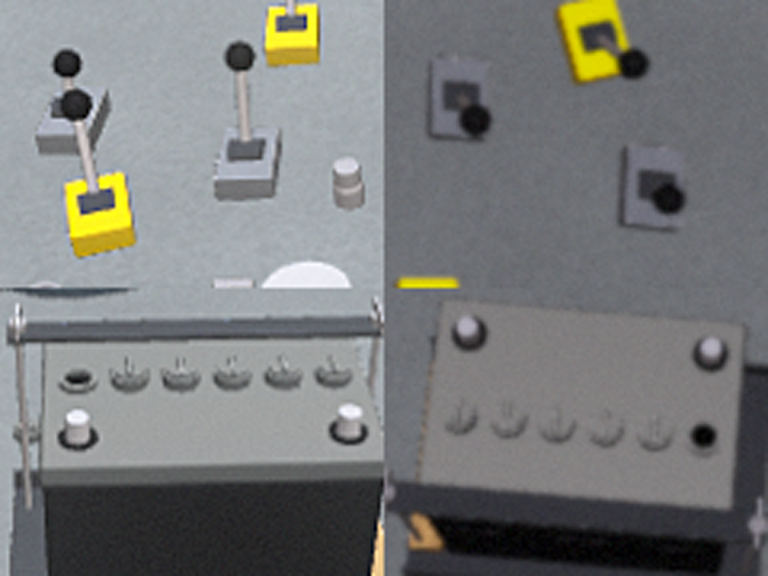

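The crop confirms it. The tall lever is the grey one at crop (239,57): its ball is at z ≈ 0.099 m, against an expected 0.097. The other grey lever measures 0.063, against an expected 0.061. The open filler is the black hole at the -y end of the row, and the row spans 189 mm against an expected 190. Next I'll refine the positions and get the tool axes.

```bash
python3 - <<'E'
from h import *
from scipy.spatial.transform import Rotation as Ro
S,T=load('scene'),load('top')
print('filler',tri(S,(239.4,188.8),T,(264.7,156.3)),at(T,264.7,156.3,.191),at(S,239.4,188.8,.191))
c=lambda x,y:(x/3.2-120+310,y/3.2+170)
print('ballA',at(T,*c(475,119),.0966),at(S,239/3.2+90,57/3.2+180,.0966))
for p in [(433,54),(491,58),(430,135),(487,138)]: print('corner',at(T,*c(*p),.025)) 
print('yellow',tri(S,(269/1.5,242/1.5),T,(493/1.5,427/1.5)))
s=robot.sense(); q=s['eef_rot']; print(s['time'],s['ee_pos'],s['width'],Ro.from_quat(np.r_[q[1:],q[0]]).as_matrix().round(3),s['contact_force'])
E
```

```text
filler (array([ 0.58000045, -0.0089398 ,  0.18787735]), np.float64(0.0016895993898765477)) [ 0.57909047 -0.00974387  0.191     ] [ 0.58464063 -0.0081821   0.191     ]
ballA [ 0.47827724 -0.2097348   0.0966    ] [ 0.47373366 -0.20893022  0.0966    ]
corner [ 0.54692711 -0.18481052  0.025     ]
corner [ 0.54598618 -0.23528713  0.025     ]
corner [ 0.47534692 -0.18363171  0.025     ]
corner [ 0.47529552 -0.23266953  0.025     ]
yellow (array([ 0.27861567, -0.18686969,  0.09589594]), np.float64(0.0018783826678706443))
0.1 [0.13753136 0.48041951 0.24957737] 0.08525617766268691 [[-0.961  0.275 -0.   ]
 [ 0.275  0.961 -0.001]
 [-0.    -0.001 -1.   ]] [-0.54358294  0.25677902  0.09748704]
```

Call:
{"name": "step_arm", "arguments": {
  "slide": [
    [-40,-50,0],
    [-80,-100,0],
    [-115,-145,0],
    [-155,-195,0],
    [-195,-245,0],
    [-230,-290,0],
    [-230,-290,0],
    [-230,-290,0],
    [-230,-290,0]
  ],
  "turn": [
    [0,0,-3],
    [0,0,-6],
    [0,0,-9],
    [0,0,-12],
    [0,0,-16],
    [0,0,-16],
    [0,0,-16],
    [0,0,-16],
    [0,0,-16]
  ],
  "hand": [0,0,0,0,0,0,0,0,0]
}}

```text
time: 1.0
ee_pos: [0.2796, 0.1359, 0.25]
eef_rot: [0.0, 0.002, 1.0, -0.0]
contact_force: [-0.3, 0.7, 1.2]
width: 0.0002
gripper_force: 0.0
```

```bash
cat >> h.py <<'E'
from scipy.spatial.transform import Rotation as Ro
def to(X):
    s=robot.sense(); q=s['eef_rot']; M=Ro.from_quat(np.r_[q[1:],q[0]]).as_matrix()
    print(s['time'],s['ee_pos'],s['joint_positions'],s['width'],s['contact_force'],M.round(3).tolist(),'slide mm',(M.T@(np.array(X)-s['ee_pos'])*1e3).round(1))
E
python3 -c "
from h import *
to([.425,-.209,.25])"
```

```text
1.0 [0.27955411 0.13593346 0.2499789 ] [ 4.53166159e-01 -1.78241337e-01 -4.33850520e-01  1.31518958e+00
 -6.05293935e-04  4.57385434e-01] 0.00019913208798940632 [-0.30365314  0.72856081  1.16647723] [[-1.0, 0.004, 0.0], [0.004, 1.0, -0.001], [-0.0, -0.001, -1.0]] slide mm [-1.469e+02 -3.443e+02  2.000e-01]
```

Call:
{"name": "step_arm", "arguments": {
  "slide": [
    [-15,-35,0],
    [-30,-70,0],
    [-45,-105,0],
    [-60,-140,0],
    [-75,-175,0],
    [-90,-210,0],
    [-105,-245,0],
    [-120,-280,0],
    [-135,-315,0],
    [-145,-344,0],
    [-145,-344,0],
    [-145,-344,30],
    [-145,-344,60],
    [-145,-344,90],
    [-145,-344,120],
    [-145,-344,140],
    [-145,-344,150],
    [-145,-344,150],
    [-145,-344,150]
  ],
  "turn": [
    [0,0,0],
    [0,0,0],
    [0,0,0],
    [0,0,0],
    [0,0,0],
    [0,0,0],
    [0,0,0],
    [0,0,0],
    [0,0,0],
    [0,0,0],
    [0,0,0],
    [0,0,0],
    [0,0,0],
    [0,0,0],
    [0,0,0],
    [0,0,0],
    [0,0,0],
    [0,0,0],
    [0,0,0]
  ],
  "hand": [0,0,0,0,0,0,0,0,0,0,0,0,0,0,0,0,0,0,0]
}}

```text
time: 2.9
ee_pos: [0.4245, -0.2052, 0.1008]
eef_rot: [0.0, -0.0, 1.0, -0.0]
contact_force: [0.8, -0.0, -0.5]
width: 0.0
gripper_force: 0.0
```

```bash
python3 -c "
from h import *
to([.528,-.209,.10])
s=snap('scene');t=snap('top')
save(np.hstack([s['pixels'][150:270,90:210],t['pixels'][150:270,290:410]]),'pre.png',3.2)"
```

```text
2.9 [ 0.42452555 -0.20516143  0.10079247] [-4.50208591e-01  2.38294671e-01 -3.92808458e-01  9.38994532e-01
  5.15848392e-05 -4.51045189e-01] 3.737562140240682e-05 [ 0.78488155 -0.03525669 -0.52017017] [[-1.0, -0.001, 0.001], [-0.001, 1.0, -0.0], [-0.001, -0.0, -1.0]] slide mm [-103.5   -3.9    0.9]
```

View pics/pre.png

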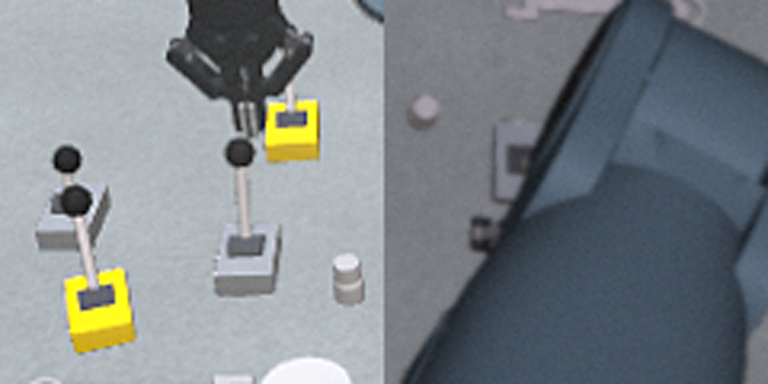

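The shut fingertips are at crop (245,125), directly behind the tall lever's ball at (239,152), and clear of the yellow lever. I'll push in slow steps.

Call:
{"name": "step_arm", "arguments": {
  "slide": [
    [0,-4,2],
    [-8,-4,2],
    [-16,-4,2],
    [-24,-4,2],
    [-31,-4,2],
    [-37,-4,2],
    [-43,-4,2],
    [-49,-4,2],
    [-55,-4,2],
    [-61,-4,2],
    [-67,-4,2],
    [-73,-4,2],
    [-78,-4,2],
    [-83,-4,2],
    [-88,-4,2],
    [-88,-4,2]
  ],
  "turn": [
    [0,0,0],
    [0,0,0],
    [0,0,0],
    [0,0,0],
    [0,0,0],
    [0,0,0],
    [0,0,0],
    [0,0,0],
    [0,0,0],
    [0,0,0],
    [0,0,0],
    [0,0,0],
    [0,0,0],
    [0,0,0],
    [0,0,0],
    [0,0,0]
  ],
  "hand": [0,0,0,0,0,0,0,0,0,0,0,0,0,0,0,0]
}}

```text
time: 4.6
ee_pos: [0.5127, -0.2093, 0.0979]
eef_rot: [0.0, -0.0, 1.0, -0.0]
contact_force: [-1.1, 0.2, -0.4]
width: -0.0002
gripper_force: 0.0
```

```bash
python3 -c "
from h import *
to([.528,-.209,.10])
s=snap('scene')
b=np.array([.511,-.209,.022])
for a in (-.5,.3,.4,.5): print(a,(proj(s,b+.085*np.array([np.sin(a),0,np.cos(a)]))-[90,150])*4)
save(s['pixels'][150:270,90:210],'push.png',4)"
```

```text
4.6 [ 0.51265829 -0.20931404  0.09793308] [-3.87669729e-01  3.95902860e-01 -1.77101677e-01  9.97578499e-01
  6.70853635e-05 -3.88307740e-01] -0.00016618583194212276 [-1.10954835  0.24768886 -0.39109949] [[-1.0, -0.001, 0.0], [-0.001, 1.0, -0.0], [-0.0, -0.0, -1.0]] slide mm [-15.3   0.3  -2.1]
-0.5 [299.23004629 188.29097216]
0.3 [286.39850765 238.93996174]
0.4 [285.53884503 250.07591061]
0.5 [284.90378378 261.96603514]
```

View pics/push.png

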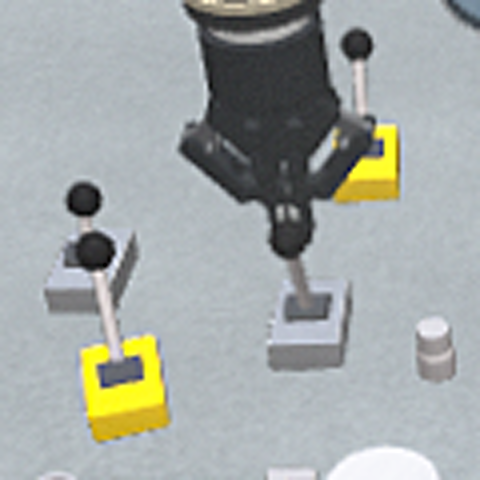

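The ball, at crop (291,238), is now past upright and leaning about 0.3 rad away. I'll go on gently until the force shows the stop.

Call:
{"name": "step_arm", "arguments": {
  "slide": [
    [-3,0,0],
    [-6,0,0],
    [-9,0,0],
    [-12,0,0],
    [-12,0,0]
  ],
  "turn": [
    [0,0,0],
    [0,0,0],
    [0,0,0],
    [0,0,0],
    [0,0,0]
  ],
  "hand": [0,0,0,0,0]
}}

```text
time: 5.15
ee_pos: [0.5245, -0.2093, 0.098]
eef_rot: [0.0, -0.0, 1.0, -0.0]
contact_force: [-0.5, 0.9, 0.1]
width: -0.0001
gripper_force: 0.1
```

Call:
{"name": "step_arm", "arguments": {
  "slide": [
    [-2,0,0],
    [-3,0,0],
    [-3,0,0]
  ],
  "turn": [
    [0,0,0],
    [0,0,0],
    [0,0,0]
  ],
  "hand": [0,0,0]
}}

```text
time: 5.45
ee_pos: [0.5272, -0.2093, 0.098]
eef_rot: [0.0, -0.0, 1.0, 0.0]
contact_force: [-1.5, 1.1, 0.5]
width: 0.0002
gripper_force: 0.2
```

Call:
{"name": "step_arm", "arguments": {
  "slide": [
    [-1,0,0],
    [-2,0,0],
    [-2,0,0]
  ],
  "turn": [
    [0,0,0],
    [0,0,0],
    [0,0,0]
  ],
  "hand": [0,0,0]
}}

```text
time: 5.75
ee_pos: [0.5291, -0.2093, 0.098]
eef_rot: [-0.0, -0.0, 1.0, -0.0]
contact_force: [-0.2, 0.3, -0.0]
width: 0.0
gripper_force: 0.4
```

Call:
{"name": "step_arm", "arguments": {
  "slide": [
    [-1,0,0],
    [-2,0,0],
    [-2,0,0]
  ],
  "turn": [
    [0,0,0],
    [0,0,0],
    [0,0,0]
  ],
  "hand": [0,0,0]
}}

```text
time: 6.05
ee_pos: [0.5297, -0.2093, 0.0977]
eef_rot: [-0.001, -0.0, 1.0, 0.0]
contact_force: [-10.5, -0.1, 4.6]
width: 0.0
gripper_force: 5.4
```

The 10 N reading shows the lever is at its stop. I'll back off, rise, and cross to above the filler, staying high for now.

Call:
{"name": "step_arm", "arguments": {
  "slide": [
    [10,0,0],
    [30,0,0],
    [30,0,-40],
    [30,0,-80],
    [30,0,-120],
    [30,0,-160],
    [30,0,-190],
    [15,30,-190],
    [0,60,-190],
    [-15,95,-190],
    [-30,130,-190],
    [-40,165,-190],
    [-50,190,-190],
    [-50,200,-190],
    [-50,200,-190],
    [-50,200,-190],
    [-50,200,-190]
  ],
  "turn": [
    [0,0,0],
    [0,0,0],
    [0,0,0],
    [0,0,0],
    [0,0,0],
    [0,0,0],
    [0,0,0],
    [0,0,0],
    [0,0,0],
    [0,0,0],
    [0,0,0],
    [0,0,0],
    [0,0,0],
    [0,0,0],
    [0,0,0],
    [0,0,0],
    [0,0,0]
  ],
  "hand": [0,0,0,0,0,0,0,0,0,0,0,0,0,0,0,0,0]
}}

```text
time: 7.75
ee_pos: [0.5807, -0.0105, 0.2882]
eef_rot: [0.0, 0.0, 1.0, -0.0]
contact_force: [0.3, -0.1, 0.0]
width: -0.0003
gripper_force: 0.0
```

```bash
python3 -c "
from h import *
to([.580,-.009,.237])
s=snap('scene')
b=np.array([.511,-.209,.022])
for a in (.4,.5): print(a,(proj(s,b+.085*np.array([np.sin(a),0,np.cos(a)]))-[80,140])*4)
save(s['pixels'][140:270,80:280],'off.png',4)"
```

```text
7.75 [ 0.58069484 -0.01046528  0.2882051 ] [-1.79522358e-02  3.86788386e-01  2.98044647e-01  1.48176908e+00
 -1.32645700e-04 -1.71185912e-02] -0.00026631928035694447 [ 0.29301363 -0.10674866  0.04215074] [[-1.0, 0.001, 0.0], [0.001, 1.0, -0.0], [-0.0, -0.0, -1.0]] slide mm [ 0.7  1.5 51.2]
0.4 [325.53884503 290.07591061]
0.5 [324.90378378 301.96603514]
```

View pics/off.png

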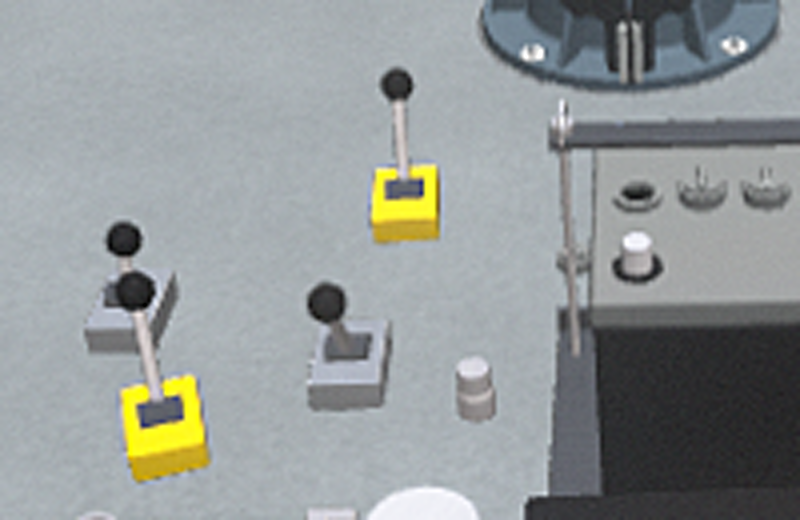

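The tall lever's ball, at crop (327,302), matches the full-off prediction of (325,302). The short lever hasn't moved. The fingertips hang over the open filler, at crop (638,193), so I'll descend to 3 cm above it and hold there.

Call:
{"name": "step_arm", "arguments": {
  "slide": [
    [1,1,10],
    [1,1,20],
    [1,1,30],
    [1,1,40],
    [1,1,47],
    [1,1,51],
    [1,1,51],
    [1,1,51],
    [1,1,51],
    [1,1,51],
    [1,1,51],
    [1,1,51],
    [1,1,51],
    [1,1,51],
    [1,1,51],
    [1,1,51],
    [1,1,51],
    [1,1,51],
    [1,1,51],
    [1,1,51]
  ],
  "turn": [
    [0,0,0],
    [0,0,0],
    [0,0,0],
    [0,0,0],
    [0,0,0],
    [0,0,0],
    [0,0,0],
    [0,0,0],
    [0,0,0],
    [0,0,0],
    [0,0,0],
    [0,0,0],
    [0,0,0],
    [0,0,0],
    [0,0,0],
    [0,0,0],
    [0,0,0],
    [0,0,0],
    [0,0,0],
    [0,0,0]
  ],
  "hand": [0,0,0,0,0,0,0,0,0,0,0,0,0,0,0,0,0,0,0,0]
}}

```text
time: 9.8
ee_pos: [0.58, -0.0083, 0.237]
eef_rot: [-0.0, -0.0, 1.0, -0.0]
contact_force: [-0.7, -0.6, -0.5]
width: -0.0002
gripper_force: 0.0
```

```bash
python3 -c "
from h import *
to([.580,-.009,.237])
s=snap('scene')
p=s['pixels'][140:220,200:320]
print((proj(s,np.array([.58,-.009,.218]))-[200,140])*5)
save(p,'point.png',5)"
```

```text
9.8 [ 0.57996926 -0.00828875  0.23701604] [-1.42879968e-02  3.83806798e-01  1.65161434e-01  1.35215521e+00
 -5.35119489e-06 -1.47123107e-02] -0.0002012055421900102 [-0.67586728 -0.64331052 -0.53174274] [[-1.0, -0.0, -0.0], [-0.0, 1.0, -0.0], [0.0, -0.0, -1.0]] slide mm [-0.  -0.7  0. ]
[193.413777   190.45049149]
```

View pics/point.png

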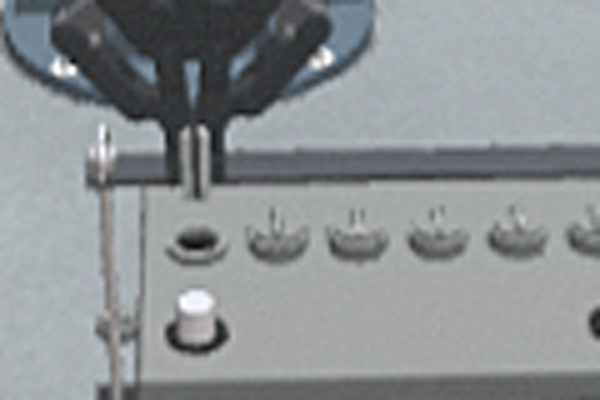

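The fingertips, at crop (195,195), hang straight above the open collar at (197,240) and touch nothing. They have held there for more than a second, so I'm handing in.

```bash
python3 -c "
from workcell import robot
print(robot.close_job())"
```

```text
the job is handed in; nothing more can be done
None
```

The charger's tall lever is pushed over to its off stop, the short lever is untouched, and the shut fingertips are pointing straight down about 3 cm above the open filler at the battery's -y end; I handed the job in at about 10 s, and no verdict was returned.

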